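Complete two compressor repair kits

TASK

Complete both compressor repair kits: the blue tray and the green tray must each end up with one bracket, one cover and one shaft, each part standing upright on the floor of a compartment of its own. Each tray already holds one part: leave that part where it is, do not give the tray a second of that kind, and fetch only what it lacks from the parts lying on the cardboard. Do not disturb the tape roll or the battery charger.

Things in the scene. Friction and masses are not known exactly. Their poses are not given: they have to be found in the camera images.
- tray_blue: Blue kit tray, fixed: 82 mm along its x by 238 mm along its y, walls 4 mm thick, 14 mm high; two cross walls make a row of three compartments, each 74 x 74 mm inside, centred at y = -78, 0, +78 mm. Thin floor: parts in it stand at bench level (z = 0). Origin: tray centre at bench level, z up. At the start one compartment holds a part
- tray_green: Green kit tray, fixed: 82 mm along its x by 238 mm along its y, walls 4 mm thick, 14 mm high; two cross walls make a row of three compartments, each 74 x 74 mm inside, centred at y = -78, 0, +78 mm. Thin floor: parts in it stand at bench level (z = 0). Origin: tray centre at bench level, z up. At the start one compartment holds a part
- bracket_a: steel bearing bracket, 0.16 kg: foot 50 (x) x 36 (y) x 8 mm high with a centred upright lug 10 mm thick (x), 36 mm wide (y), reaching to 44 mm height; dark bore. Origin: centre of the underside, z up. Grip the lug across x. Two alike (a, b), either fits either tray; starts upright, on the bench or already in a tray
- cover_a: red round cover, 0.10 kg: disc 56 mm diameter, 10 mm high, with a centred round boss 28 mm diameter reaching to 42 mm height. Origin: centre of the underside, z up. Grip the boss. Two alike (a, b), either fits either tray; starts upright, on the bench or already in a tray
- shaft_a: brass flanged stub shaft on its flange, 0.18 kg: flange 40 mm diameter, 10 mm high, shaft 20 mm diameter reaching to 55 mm height. Origin: centre of the underside, z up. Grip the shaft. Two alike (a, b), either fits either tray; starts upright, on the bench or already in a tray
- bracket_b: steel bearing bracket, 0.16 kg: foot 50 (x) x 36 (y) x 8 mm high with a centred upright lug 10 mm thick (x), 36 mm wide (y), reaching to 44 mm height; dark bore. Origin: centre of the underside, z up. Grip the lug across x. Two alike (a, b), either fits either tray; starts upright, on the bench or already in a tray
- cover_b: red round cover, 0.10 kg: disc 56 mm diameter, 10 mm high, with a centred round boss 28 mm diameter reaching to 42 mm height. Origin: centre of the underside, z up. Grip the boss. Two alike (a, b), either fits either tray; starts upright, on the bench or already in a tray
- shaft_b: brass flanged stub shaft on its flange, 0.18 kg: flange 40 mm diameter, 10 mm high, shaft 20 mm diameter reaching to 55 mm height. Origin: centre of the underside, z up. Grip the shaft. Two alike (a, b), either fits either tray; starts upright, on the bench or already in a tray
- tape: bystander: roll of white tape lying flat, a ring 90 mm outside, 74 mm inside diameter, 25 mm high; loose; origin: centre of the underside
- charger: bystander: black battery charger, 120 (x) x 85 (y) mm, with a grey battery on it, 60 mm high in all; loose, 0.7 kg; origin: centre of the underside
Not all that is in view belongs to the job. What is shaped like the shaft_a but pink or turquoise is not meant.

How it is judged:
At the end, for the whole second after the job is handed in: Each tray holds one bracket, one cover and one shaft, one part per compartment (origin inside it), upright within 0.12 rad, on the floor (origin below 6 mm), at rest (under 0.02 m/s); the two parts first in the trays are within 20 mm of their start ((((x of bracket_a in the frame of tray_blue between -0.037 and 0.037 m and y of bracket_a in the frame of tray_blue between -0.117 and 0.117 m) and (x of bracket_b in the frame of tray_green between -0.037 and 0.037 m and y of bracket_b in the frame of tray_green between -0.117 and 0.117 m)) or ((x of bracket_a in the frame of tray_green between -0.037 and 0.037 m and y of bracket_a in the frame of tray_green between -0.117 and 0.117 m) and (x of bracket_b in the frame of tray_blue between -0.037 and 0.037 m and y of bracket_b in the frame of tray_blue between -0.117 and 0.117 m))) and (((x of cover_a in the frame of tray_blue between -0.037 and 0.037 m and y of cover_a in the frame of tray_blue between -0.117 and 0.117 m) and (x of cover_b in the frame of tray_green between -0.037 and 0.037 m and y of cover_b in the frame of tray_green between -0.117 and 0.117 m)) or ((x of cover_a in the frame of tray_green between -0.037 and 0.037 m and y of cover_a in the frame of tray_green between -0.117 and 0.117 m) and (x of cover_b in the frame of tray_blue between -0.037 and 0.037 m and y of cover_b in the frame of tray_blue between -0.117 and 0.117 m))) and (((x of shaft_a in the frame of tray_blue between -0.037 and 0.037 m and y of shaft_a in the frame of tray_blue between -0.117 and 0.117 m) and (x of shaft_b in the frame of tray_green between -0.037 and 0.037 m and y of shaft_b in the frame of tray_green between -0.117 and 0.117 m)) or ((x of shaft_a in the frame of tray_green between -0.037 and 0.037 m and y of shaft_a in the frame of tray_green between -0.117 and 0.117 m) and (x of shaft_b in the frame of tray_blue between -0.037 and 0.037 m and y of shaft_b in the frame of tray_blue between -0.117 and 0.117 m))) and (y of bracket_a in the frame of tray_blue between -0.117 and -0.039 m or y of cover_a in the frame of tray_blue between -0.117 and -0.039 m or y of shaft_a in the frame of tray_blue between -0.117 and -0.039 m or y of bracket_b in the frame of tray_blue between -0.117 and -0.039 m or y of cover_b in the frame of tray_blue between -0.117 and -0.039 m or y of shaft_b in the frame of tray_blue between -0.117 and -0.039 m) and (y of bracket_a in the frame of tray_blue between -0.039 and 0.039 m or y of cover_a in the frame of tray_blue between -0.039 and 0.039 m or y of shaft_a in the frame of tray_blue between -0.039 and 0.039 m or y of bracket_b in the frame of tray_blue between -0.039 and 0.039 m or y of cover_b in the frame of tray_blue between -0.039 and 0.039 m or y of shaft_b in the frame of tray_blue between -0.039 and 0.039 m) and (y of bracket_a in the frame of tray_blue between 0.039 and 0.117 m or y of cover_a in the frame of tray_blue between 0.039 and 0.117 m or y of shaft_a in the frame of tray_blue between 0.039 and 0.117 m or y of bracket_b in the frame of tray_blue between 0.039 and 0.117 m or y of cover_b in the frame of tray_blue between 0.039 and 0.117 m or y of shaft_b in the frame of tray_blue between 0.039 and 0.117 m) and (y of bracket_a in the frame of tray_green between -0.117 and -0.039 m or y of cover_a in the frame of tray_green between -0.117 and -0.039 m or y of shaft_a in the frame of tray_green between -0.117 and -0.039 m or y of bracket_b in the frame of tray_green between -0.117 and -0.039 m or y of cover_b in the frame of tray_green between -0.117 and -0.039 m or y of shaft_b in the frame of tray_green between -0.117 and -0.039 m) and (y of bracket_a in the frame of tray_green between -0.039 and 0.039 m or y of cover_a in the frame of tray_green between -0.039 and 0.039 m or y of shaft_a in the frame of tray_green between -0.039 and 0.039 m or y of bracket_b in the frame of tray_green between -0.039 and 0.039 m or y of cover_b in the frame of tray_green between -0.039 and 0.039 m or y of shaft_b in the frame of tray_green between -0.039 and 0.039 m) and (y of bracket_a in the frame of tray_green between 0.039 and 0.117 m or y of cover_a in the frame of tray_green between 0.039 and 0.117 m or y of shaft_a in the frame of tray_green between 0.039 and 0.117 m or y of bracket_b in the frame of tray_green between 0.039 and 0.117 m or y of cover_b in the frame of tray_green between 0.039 and 0.117 m or y of shaft_b in the frame of tray_green between 0.039 and 0.117 m) and distance of any of bracket_a, cover_a, shaft_a from where it was at the start of the episode below 0.02 m and distance of any of bracket_b, cover_b, shaft_b from where it was at the start of the episode below 0.02 m and height (world z) of each of bracket_a, cover_a, shaft_a, bracket_b, cover_b, shaft_b below 0.006 m and angle between each of bracket_a, cover_a, shaft_a, bracket_b, cover_b, shaft_b's own z axis and vertical below 0.12 rad and linear speed of each of bracket_a, cover_a, shaft_a, bracket_b, cover_b, shaft_b below 0.02 m/s); the robot touches nothing.
It fails at once if the tape roll is moved more than 30 mm (distance of tape from where it was at the start of the episode above 0.03 m).
It fails at once if the battery charger is moved more than 30 mm (distance of charger from where it was at the start of the episode above 0.03 m).
It also fails if it takes over 102 s, if anything falls off the work surface, if the arm or the gripper's body presses on something with over 40 N, if the wrist force passes 120 N, or if a joint passes its speed limit or range.

ROBOT

A 7-joint arm with a two-finger parallel gripper is mounted at the origin on the work surface. World frame = base frame: x ahead of the robot, y to its left, z up, the work surface at z = 0. Lengths are in m, angles in rad, forces in N, time in s.
With the tool pointing down it reaches from about 0.425 to 0.825 m from the base axis. Payload 3.6 kg.
Tool frame: the origin (TCP) lies at the very end of the fingers, on their centre line; the grasp point (between the pads) lies 19 mm behind it; z points along the fingers, y is the line along which they close (so a half turn about z gives the same grasp; the last joint's range is limited). The gripper opens to 85 mm and grips with 20 to 120 N. Pads are 22 mm wide; open, the fingers measure 114 mm over their backs; the gripper's body (76 mm by 85 mm) begins 54 mm behind the grasp point. The pads swing forward as they close: fully open they stand 13 mm farther back than shut.
Start: joints at [-1.298, 0.615, -0.013, 1.423, 0.008, 1.103, -0.04], TCP at [0.191, 0.621, 0.231] pointing down, gripper open.
Joint ranges: [-3.12, 3.12], [-0.3, 2.06], [-1.34, 1.32], [0.26, 2.42], [-1.36, 4.5], [0.01, 1.98], [-2.84, 2.84]. Speed limits (rad/s): [2.79, 2.79, 3.14, 3.14, 3.14, 3.14, 3.14].

INTERFACE

Orientations are given as a unit quaternion [w, x, y, z].
In Python, from station import bot, move_gripper, ik, monitor, cams gives the robot as it stands. Calls block until the motion is done:
- bot.move_pose(position, orientation): joint-space move of the TCP to a pose.
- bot.move_l(position, attitude=None, v=0.15, f_stop=None): straight line of the TCP; attitude=None keeps the orientation; v is the mean speed in m/s. With f_stop (N) it stops when the force on the tool has changed by that much, and returns True; else False.
- bot.set_joints(angles): joint-space move.
- move_gripper(opening, effort=None): opening from 0.0 (shut) to 1.0 (fully open); effort is the grip in N (None keeps the last); returns when the fingers have stopped.
- bot.hold(seconds).
- ik(position, orientation): joint angles nearest the present ones, or None.
- monitor.get_state(): the state.
- cams.grab_frame(name): name is "scene" or "side" or "wrist"; returns the picture (420x560x3 uint8, red, green, blue); there is no depth.
- cams.calibration(name): a dict with "K" (3x3 intrinsics, pixels), "dist_coeffs" ([k1, k2, p1, p2, k3] as OpenCV has them; the pictures are not rectified), "extrinsics" (4x4, takes a point from camera to world coordinates). Camera axes: x right, y up, looking along -z (the intrinsics and any distortion apply to the point x, -y, -z); pixel columns grow to the right and rows downward; lengths in m; the calibration is good to about 2 mm. A picture is of the moment at which its call begins: read the wrist's pose just before it. calibration takes no time and is no camera call; for the wrist camera it gives the pose at the moment of the call.
A pose or a line that the arm cannot do raises bot.Unreachable and nothing moves.
- bot.hand_in(): hands the job in; it is judged then, once.
Trained networks look in the newest picture that a camera, given by its name, has taken for a name from the list of things; names that differ only in an ending like _2 or _b are one class to them, and where a whole thing is asked for, a point or a joint stands for the part that bears it (a point fixed in the world has none). Each returns a list of dicts, best first, with "confidence" (0 to 1); they miss things now and then, are a little off and sometimes report something else, mostly with a low value. They report only what shows in the picture. A call takes as long as a camera call. They do not tell look-alikes from the thing itself.
- cams.cut_out(thing, camera): "region" (420x560 bool, what is visible of it) and "box" ([left, top, right, bottom] in pixels, round what is visible of it).
The state is a dict: "clock": time; "joint_positions": joint angles; "qvel": joint speeds; "joint_torque": joint torques, N m; "eef_pos": TCP position; "tool_rot": TCP orientation; "ft_force": force on the tool from outside, world axes, zero at the start; "ft_torque": the same for the moment, N m; "finger_gap": opening from 0.0 (shut) to 1.0 (fully open); "grasp_force": force on a finger pad.
Only numpy, scipy, OpenCV 4.12 (cv2) and the standard library are available. Lean on these libraries where they do the work, as an engineer would, in place of code of your own. Each camera call takes 0.05 s, during which the arm holds its last target. There are 200 camera calls.

## Working session

There is one attempt and no reset: what is moved stays moved. The work goes in short steps, each a Python script; the robot and the scene stay as the last script left them, time stands still between calls to the robot, and variables do not carry over. Pictures are saved under pics/ and viewed, at most 14 in all, crops included, and the job is handed in when it is done.

```bash
ls; mkdir -p pics; python3 - <<'E'
from station import bot, move_gripper, ik, monitor, cams
import cv2, numpy as np
for n in ("scene","side"):
    im=cams.grab_frame(n); cv2.imwrite(f"pics/{n}0.png",cv2.resize(im[:,:,::-1],(800,600)))
    np.save(f"pics/{n}0.npy",im)
    c=cams.calibration(n); print(n,np.round(c["K"],1).tolist(),c["dist_coeffs"],np.round(c["extrinsics"],3).tolist())
    for t in ("tray_blue","tray_green","bracket_a","cover_a","shaft_a","tape","charger"):
        print(t,[(round(d["confidence"],2),[int(v) for v in d["box"]]) for d in cams.cut_out(t,n)])
s=monitor.get_state();print(s["clock"],s["tool_rot"],s["eef_pos"])
print(np.round(cams.calibration("wrist")["extrinsics"],3).tolist())
E
```

```text
pics
scene [[519.9, 0.0, 271.8], [0.0, 519.9, 211.5], [0.0, 0.0, 1.0]] [0.05896176 0.         0.         0.         0.        ] [[0.87, -0.303, 0.389, 1.026], [0.493, 0.566, -0.661, -0.951], [-0.02, 0.766, 0.642, 0.93], [0.0, 0.0, 0.0, 1.0]]
tray_blue [(0.55, [312, 171, 381, 223])]
tray_green [(0.82, [263, 233, 336, 309])]
bracket_a [(0.83, [274, 188, 289, 207]), (0.78, [351, 169, 373, 190])]
cover_a [(0.98, [196, 257, 221, 284]), (0.71, [302, 150, 317, 167]), (0.29, [338, 124, 370, 145])]
shaft_a [(0.76, [227, 189, 237, 208]), (0.74, [252, 228, 266, 246]), (0.74, [208, 205, 222, 223]), (0.68, [239, 206, 252, 228]), (0.56, [294, 252, 311, 273]), (0.54, [220, 218, 236, 242])]
tape [(0.91, [341, 124, 368, 145])]
charger [(0.78, [158, 317, 225, 367]), (0.39, [293, 253, 313, 276])]
side [[528.0, 0.0, 282.5], [0.0, 528.0, 204.5], [0.0, 0.0, 1.0]] [-0.05491407  0.          0.          0.          0.        ] [[0.86, 0.278, -0.429, -0.088], [-0.511, 0.461, -0.726, -1.001], [-0.004, 0.843, 0.538, 0.777], [0.0, 0.0, 0.0, 1.0]]
tray_blue [(0.75, [262, 153, 319, 197])]
tray_green [(0.58, [321, 198, 404, 258]), (0.48, [208, 162, 227, 181])]
bracket_a [(0.7, [252, 195, 272, 214]), (0.47, [268, 150, 287, 168])]
cover_a [(0.73, [210, 162, 228, 177]), (0.58, [309, 262, 333, 291]), (0.52, [203, 135, 231, 155])]
shaft_a [(0.82, [240, 231, 255, 261]), (0.79, [352, 206, 365, 232]), (0.74, [260, 216, 275, 240]), (0.68, [293, 216, 311, 241]), (0.64, [227, 215, 244, 241]), (0.49, [272, 235, 289, 260]), (0.25, [322, 198, 404, 257])]
tape [(0.66, [202, 137, 230, 152])]
charger [(0.57, [381, 278, 443, 340])]
0.8 [-2.40407955e-05  1.48835928e-01  9.88861904e-01 -2.31770160e-05] [0.19131474 0.62117305 0.23129834]
[[0.294, -0.914, -0.28, 0.122], [0.956, 0.281, 0.086, 0.644], [-0.0, -0.293, 0.956, 0.374], [0.0, 0.0, 0.0, 1.0]]
```

View pics/scene0.png

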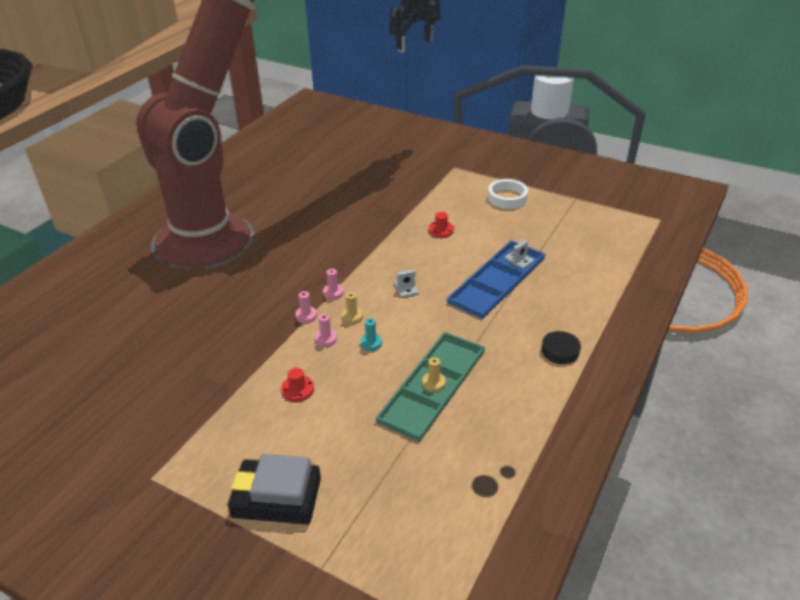

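View pics/side0.png

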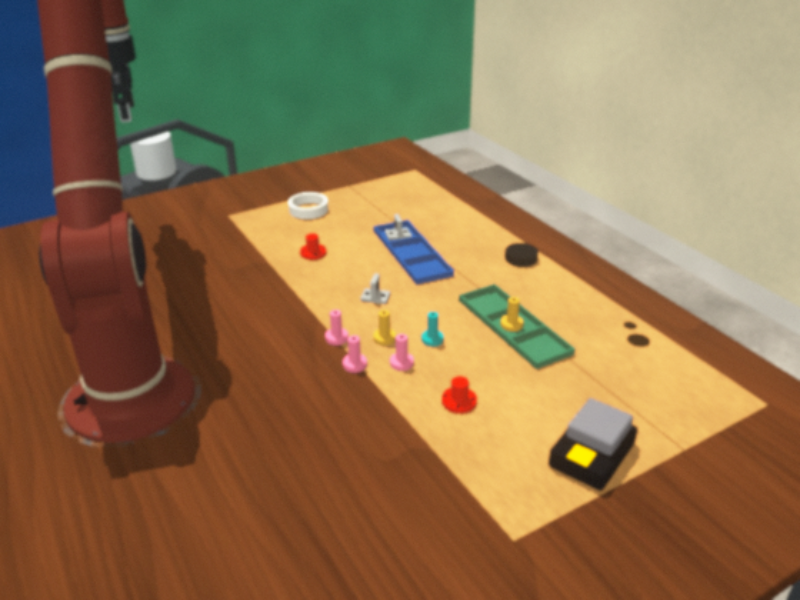

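```bash
cat > h.py <<'E'
from station import bot, move_gripper, ik, monitor, cams
import cv2, numpy as np
from scipy.optimize import least_squares
from scipy.spatial.transform import Rotation as R
def cyl(d,z0,z1):
    a=np.linspace(0,2*np.pi,48,endpoint=False); c=np.c_[np.cos(a),np.sin(a)]*d/2
    return np.vstack([np.c_[c,np.full(48,z)] for z in (z0,z1)])
def box(x,y,z0,z1): return np.array([[i*x/2,j*y/2,z] for i in(-1,1) for j in(-1,1) for z in(z0,z1)])
M=dict(tray=box(.082,.238,0,.014), bracket=np.vstack([box(.05,.036,0,.008),box(.01,.036,.008,.044)]),
  cover=np.vstack([cyl(.056,0,.01),cyl(.028,.01,.042)]), shaft=np.vstack([cyl(.04,0,.01),cyl(.02,.01,.055)]),
  tape=cyl(.09,0,.025), charger=box(.12,.085,0,.06))
def proj(c,P):
    E=np.array(c["extrinsics"]); Q=(P-E[:3,3])@E[:3,:3]; Q=Q*[1,-1,-1]
    return cv2.projectPoints(Q,np.zeros(3),np.zeros(3),np.array(c["K"]),np.array(c["dist_coeffs"]))[0][:,0]
def ground(c,uv,z):
    n=cv2.undistortPoints(np.array([[uv]],float),np.array(c["K"]),np.array(c["dist_coeffs"]))[0,0]
    E=np.array(c["extrinsics"]); d=E[:3,:3]@np.array([n[0],-n[1],-1]); o=E[:3,3]
    return (o+d*(z-o[2])/d[2])[:2]
A=np.linspace(0,2*np.pi,24,endpoint=False); D=np.c_[np.cos(A),np.sin(A)]
def clean(m):
    n,l,s,_=cv2.connectedComponentsWithStats(m.astype(np.uint8)); return l==1+np.argmax(s[1:,4])
def fit(kind,obs,yaw=False):
    """obs: list of (calib, mask); returns x,y,yaw,rms px"""
    sup=[]
    for c,m in obs:
        v,u=np.nonzero(clean(m)); sup.append((np.c_[u,v]@D.T).max(0)+.5*np.abs(D).sum(1)*0+.4)
    c,m=obs[0]; v,u=np.nonzero(clean(m)); x0=ground(c,(u.mean(),v.mean()),.015)
    def res(p):
        a=p[2] if yaw else 0; Rz=np.array([[np.cos(a),-np.sin(a)],[np.sin(a),np.cos(a)]])
        P=M[kind].copy(); P[:,:2]=P[:,:2]@Rz.T+p[:2]
        return np.concatenate([((proj(c,P)+0)@D.T).max(0)-s for (c,_),s in zip(obs,sup)])
    best=None
    for a in (np.arange(6)*np.pi/6 if yaw else [0]):
        r=least_squares(res,[*x0,a],loss='soft_l1',x_scale=[.01,.01,.1])
        if best is None or r.cost<best.cost: best=r
    x=best.x; return np.array([x[0],x[1],(x[2]+np.pi/2)%np.pi-np.pi/2, np.sqrt(np.mean(res(x)**2))])
E
python3 - <<'E'
from h import *
ims={};cal={};det={}
for n in("scene","side"):
    ims[n]=cams.grab_frame(n);cal[n]=cams.calibration(n)
    for t in("tray_blue","tray_green","bracket_a","cover_a","shaft_a","tape","charger"):
        k=t.split("_")[0];yaw=k in("tray","bracket","charger")
        for d in cams.cut_out(t,n):
            r=fit(k,[(cal[n],d["region"])],yaw)
            col=np.median(ims[n][d["region"]],0)
            print(n,t,round(d["confidence"],2),np.round(r,3),col)
E
```

```text
scene tray_blue 0.7 [ 0.62   0.17  -0.142  0.479] [ 59.  93. 140.]
scene tray_green 0.65 [ 0.636 -0.152 -0.025  1.044] [ 83. 132. 111.]
scene bracket_a 0.79 [ 0.47   0.056 -0.76   1.001] [113. 115. 113.]
scene bracket_a 0.49 [ 0.635  0.247 -0.345  0.601] [113. 118. 122.]
scene cover_a 0.69 [ 0.44  -0.272  0.     0.63 ] [156.   50.5  47. ]
scene shaft_a 0.65 [ 0.345 -0.105  0.     0.413] [152.  97. 114.]
scene shaft_a 0.61 [ 0.35  -0.022  0.     1.022] [152.  95. 114.]
scene shaft_a 0.61 [ 0.492 -0.115  0.     0.211] [ 61. 116. 113.]
scene shaft_a 0.58 [ 0.423 -0.066  0.     0.778] [142. 120.  73.]
scene shaft_a 0.57 [ 0.638 -0.147  0.     0.596] [142. 121.  73.]
scene shaft_a 0.54 [ 0.412 -0.142  0.     0.21 ] [157. 101. 117.]
scene tape 0.55 [0.52  0.46  0.    0.401] [152. 153. 149.]
scene charger 0.88 [ 0.536 -0.465  0.464  4.998] [86. 86. 89.]
scene charger 0.43 [ 0.646 -0.187  1.452  8.364] [ 83. 132. 111.]
side tray_blue 0.67 [ 0.622  0.171 -0.148  0.3  ] [ 71. 106. 152.]
side tray_green 0.7 [ 0.641 -0.152 -0.029  0.453] [ 91. 142.  95.]
side bracket_a 0.7 [ 0.473  0.058 -0.767 
[... 168 characters left out ...]
 0.5 [0.444 0.273 0.    0.488] [214.   45.   23.5]
side shaft_a 0.83 [ 0.422 -0.068  0.     0.64 ] [200. 151.  56.]
side shaft_a 0.8 [ 0.64  -0.148  0.     0.794] [193. 149.  54.]
side shaft_a 0.75 [ 0.354 -0.021  0.     0.878] [220. 119. 135.]
side shaft_a 0.63 [ 0.415 -0.14   0.     0.364] [223.  122.5 136. ]
side shaft_a 0.62 [ 0.345 -0.105  0.     0.475] [217.  113.  135.5]
side shaft_a 0.54 [ 0.494 -0.112  0.     0.192] [ 58.  152.  132.5]
side tape 0.89 [0.521 0.465 0.    0.238] [208. 202. 186.]
side tape 0.63 [ 0.525 -0.47   0.    10.888] [114.5 106.   47. ]
side charger 0.79 [ 0.544 -0.465  0.455  5.076] [114. 107.  46.]
side charger 0.3 [ 0.447 -0.02   1.086 17.692] [200. 151.  56.]
```

```bash
cat >> h.py <<'E'
def quat(phi):
    y=np.array([np.cos(phi),np.sin(phi),0]); z=np.array([0,0,-1.]); m=np.c_[np.cross(y,z),y,z]
    return R.from_matrix(m).as_quat()[[3,0,1,2]]
def choose(p,phi):
    """of the two equal grasps the one with the smaller last joint"""
    c=[(abs(q[6]),f) for f in (phi,phi+np.pi) for q in [ik(np.array(p,float),quat(f))] if q is not None]
    return min(c)[1]
def above(p,phi,z):
    phi=choose((*p,z),phi); bot.move_pose([*p,z],quat(phi)); return phi
def pick(p,phi,z,gap=.6,top=.13):
    move_gripper(gap); phi=above(p,phi,top); bot.move_l([*p,z],v=.12,f_stop=15)
    move_gripper(0.,50); s=monitor.get_state(); print("grip",s["finger_gap"],s["grasp_force"],s["eef_pos"])
    bot.move_l([*p,top],v=.15); print("up",monitor.get_state()["finger_gap"],monitor.get_state()["grasp_force"],monitor.get_state()["clock"]); return phi
def place(p,phi,z,gap=.6,top=.13):
    above(p,phi,top); bot.move_l([*p,z+.015],v=.15); hit=bot.move_l([*p,z-.002],v=.03,f_stop=5)
    print("place",hit,monitor.get_state()["eef_pos"]); move_gripper(gap); bot.move_l([*p,top],v=.2); print(monitor.get_state()["clock"])
def slot(t,y): 
    a=t[2]; return np.array([t[0]-np.sin(a)*y,t[1]+np.cos(a)*y])
E
python3 - <<'E'
from h import *
print("wrist K",np.round(cams.calibration("wrist")["K"],0).tolist())
p=np.array([.4225,-.067]); move_gripper(.6); phi=above(p,np.deg2rad(115),.13); print(phi,monitor.get_state()["joint_positions"].round(2) if hasattr(monitor.get_state()["joint_positions"],"round") else 0,monitor.get_state()["eef_pos"])
c=cams.calibration("wrist"); im=cams.grab_frame("wrist"); o=im.copy()
for d in cams.cut_out("shaft_a","wrist"):
    print(round(d["confidence"],2),d["box"],np.median(im[d["region"]],0),fit("shaft",[(c,d["region"])]).round(4))
cv2.imwrite("pics/w1.png",im[:,:,::-1])
o=cams.grab_frame("scene")
for d in cams.cut_out("cover_a","scene"): print(d["confidence"],fit("cover",[(cams.calibration("scene"),d["region"])]).round(4))
print(monitor.get_state()["clock"])
E
```

```text
wrist K [[328.0, 0.0, 275.0], [0.0, 328.0, 209.0], [0.0, 0.0, 1.0]]
5.148721293383272 [-0.37  0.52  0.69  2.17 -0.57  0.64 -0.41] [ 0.42299344 -0.06609303  0.12993276]
0.88 [325.0, 224.3, 376.9, 282.9] [165. 103. 118.] [ 0.4161 -0.1418  0.      2.6092]
0.85 [257.7, 271.8, 304.1, 332.4] [202.  124.  141.5] [ 0.3467 -0.1057  0.      0.4216]
0.79 [338.0, 126.6, 400.5, 176.0] [ 91. 191. 188.] [ 0.4942 -0.1129  0.      0.5442]
0.71 [483.8, 1.2, 537.2, 17.6] [200. 163.  96.] [ 0.6012 -0.141   0.     32.2167]
0.68 [255.6, 181.4, 301.2, 235.9] [230.  191.5 114. ] [ 0.4253 -0.0666  0.      0.6334]
0.62 [171.6, 227.8, 221.7, 285.9] [217.5 131.  154. ] [ 0.3547 -0.0226  0.      2.5739]
0.91 [ 0.4402 -0.2702  0.      0.5593]
0.68 [0.4427 0.2702 0.     0.5474]
4.825
```

View pics/w1.png

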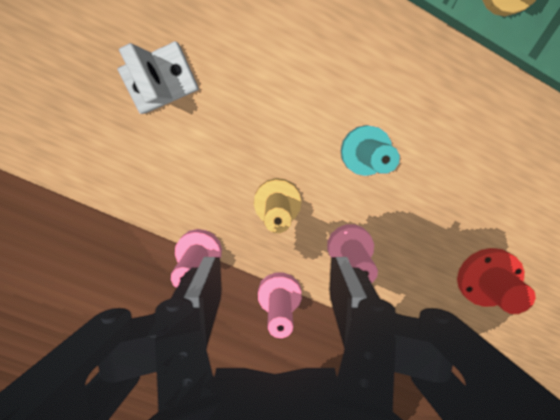

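Wrist view: the brass shaft is at (277,205). Its look-alikes are pink at (197,255), (280,303) and (352,255), and turquoise at (370,152). The bracket is at (158,75) and a cover at (495,285). I choose the brass one, for the blue tray.

```bash
python3 - <<'E'
from h import *
pick(np.array([.4235,-.067]),np.deg2rad(115),.019)
T=(.621,.1705,-.145)
p=slot(T,0); above(p+[-.0,-.0],T[2],.2)
c=cams.calibration("wrist"); im=cams.grab_frame("wrist"); cv2.imwrite("pics/w2.png",im[:,:,::-1])
for t in("tray_blue","bracket_a","shaft_a"):
  k=t.split("_")[0]
  for d in cams.cut_out(t,"wrist"): print(t,round(d["confidence"],2),np.array(d["box"]).round(),fit(k,[(c,d["region"])],k!="shaft").round(4))
E
```

```text
grip 0.2242062317776212 48.679139614105225 [ 0.42387346 -0.06697335  0.01955693]
up 0.22020165086305712 48.79639148712158 7.65
tray_blue 0.91 [233.  57. 322. 252.] [ 0.6211  0.1689 -0.1485 20.7415]
tray_blue 0.23 [ 42.  78. 110. 141.] [ 0.3832  0.1933 -0.8613 88.4757]
bracket_a 0.8 [137. 274. 190. 304.] [0.4776 0.0643 0.5076 7.6741]
bracket_a 0.66 [253.  78. 307. 124.] [ 0.636   0.2473 -0.2883  1.0469]
shaft_a 0.73 [239. 223. 314. 339.] [6.01300e-01 3.10000e-02 0.00000e+00 3.52003e+01]
shaft_a 0.43 [ 79. 350.  81. 352.] [3.96500e-01 2.69000e-02 0.00000e+00 3.04872e+01]
shaft_a 0.4 [286. 345. 306. 369.] [ 0.6153 -0.0244  0.     10.9067]
```

View pics/w2.png

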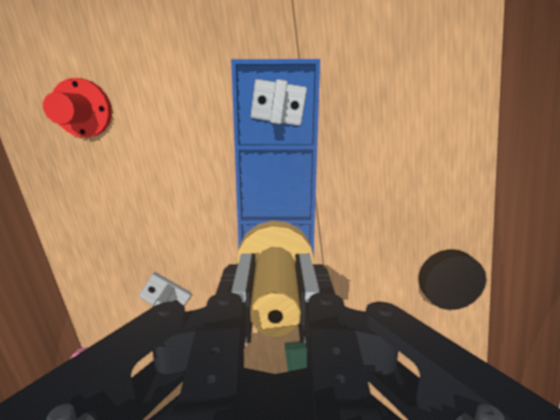

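Held shaft (275,275), blue tray with bracket at (278,102) and two free compartments, cover at (80,105): consistent with the fit. Placing, then the next part.

```bash
cat >> h.py <<'E'
def look(kind,p,phi,yaw=False,z=.15):
    move_gripper(.6); above(p,phi,z); c=cams.calibration("wrist"); cams.grab_frame("wrist"); out=[]
    for d in cams.cut_out(kind+"_a","wrist"):
        r=fit(kind,[(c,d["region"])],yaw)
        if np.hypot(*(r[:2]-p))<.03: out.append(r)
    print("look",out); return out
E
python3 - <<'E'
from h import *
B=(.621,.170,-.146); G=(.638,-.152,-.027)
place(slot(B,0),B[2],.0195,gap=.55)
r=look("bracket",np.array([.4715,.057]),-.763,True)
E
```

```text
place True [0.62089785 0.17008604 0.01965959]
11.825
look [array([ 0.47406232,  0.05653009, -0.7364578 ,  1.23662346])]
```

```bash
python3 - <<'E'
from h import *
B=(.621,.170,-.146); G=(.638,-.152,-.027)
pick(np.array([.473,.0567]),-.75,.015,gap=.5); place(slot(G,.078),G[2],.0155,gap=.45)
r=look("cover",np.array([.441,-.271]),0.3)
p=r[0][:2] if r and r[0][3]<2 else np.array([.441,-.271])
pick((p+[.441,-.271])/2,0.3,.016,gap=.7); place(slot(G,-.078),G[2],.0165,gap=.65)
r=look("cover",np.array([.4435,.2715]),-.5)
p=r[0][:2] if r and r[0][3]<2 else np.array([.4435,.2715])
pick((p+[.4435,.2715])/2,-.5,.016,gap=.7)
place(slot(B,-.078),B[2],.0165,gap=.65)
above(np.array([.5,.05]),0,.3)
for n in("scene","side"):
    c=cams.calibration(n);im=cams.grab_frame(n); cv2.imwrite(f"pics/{n}9.png",cv2.resize(im[100:350,150:450][:,:,::-1],(720,600)))
    for t in("bracket_a","cover_a","shaft_a"):
        for d in cams.cut_out(t,n): print(n,t,round(d["confidence"],2),fit(t[:-2],[(c,d["region"])],t[0]=="b").round(3))
print(monitor.get_state()["clock"])
E
```

```text
grip 0.10894399929473941 49.779582023620605 [0.47340641 0.05679315 0.01559205]
up 0.10845079352151851 48.726468086242676 15.8417
place True [ 0.64024667 -0.07401268  0.0156774 ]
19.1417
look [array([ 0.44210913, -0.27223367,  0.        ,  0.46451058])]
grip 0.3065992207459006 48.981428146362305 [ 0.4419251  -0.27184482  0.01683096]
up 0.3077543564353799 49.1753214597702 23.5083
place True [ 0.63592198 -0.22980457  0.01691182]
26.7417
look [array([0.44488712, 0.27125867, 0.        , 0.7601109 ])]
grip 0.304589031162724 49.05176281929016 [0.44451514 0.27166538 0.01675482]
up 0.31064701238465064 49.18647766113281 31.9083
place True [0.60959499 0.09286459 0.01683455]
35.2917
scene bracket_a 0.67 [ 0.639 -0.074 -0.583  1.816]
scene bracket_a 0.66 [ 0.634  0.249 -0.619  0.96 ]
scene cover_a 0.85 [0.606 0.095 0.    0.541]
scene cover_a 0.84 [ 0.635 -0.23   0.     0.687]
scene shaft_a 0.61 [ 0.413 -0.142  0.     0.475]
scene shaft_a 0.6 [ 0.636 -0.146  0.     0.549]
scene shaft_a 0.59 [0.618 0.171 0.    0.375]
scene shaft_a 0.59 [ 0.344 -0.107  0.     0.801]
scene shaft_a 0.46 [ 0.351 -0.023  0.     0.406]
side bracket_a 0.73 [ 0.644 -0.076  0.36   1.351]
side bracket_a 0.57 [0.632 0.258 1.243 1.61 ]
side cover_a 0.69 [0.61  0.096 0.    1.322]
side cover_a 0.63 [ 0.637 -0.228  0.     0.567]
side shaft_a 0.74 [ 0.414 -0.142  0.     0.245]
side shaft_a 0.7 [ 0.639 -0.148  0.     0.454]
side shaft_a 0.68 [ 0.346 -0.102  0.     0.431]
side shaft_a 0.6 [ 0.493 -0.112  0.     0.203]
side shaft_a 0.59 [0.62  0.171 0.    0.859]
side shaft_a 0.56 [ 0.353 -0.023  0.     0.27 ]
36.5333
```

View pics/scene9.png

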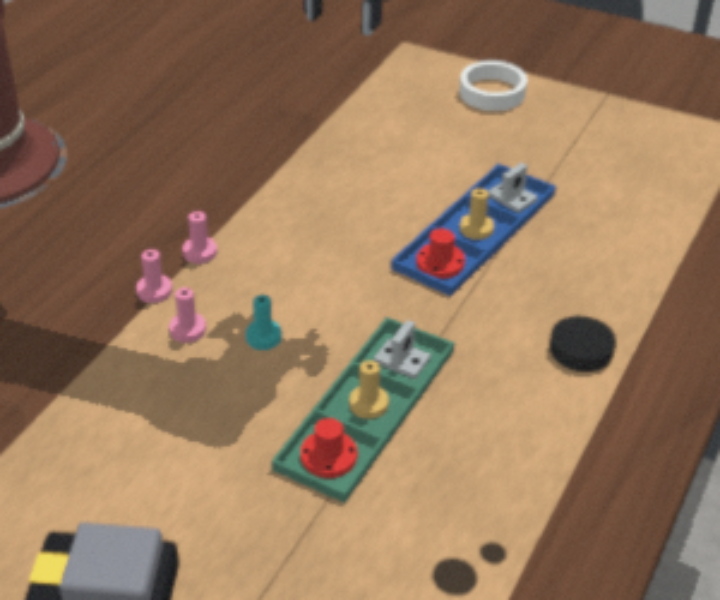

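View pics/side9.png

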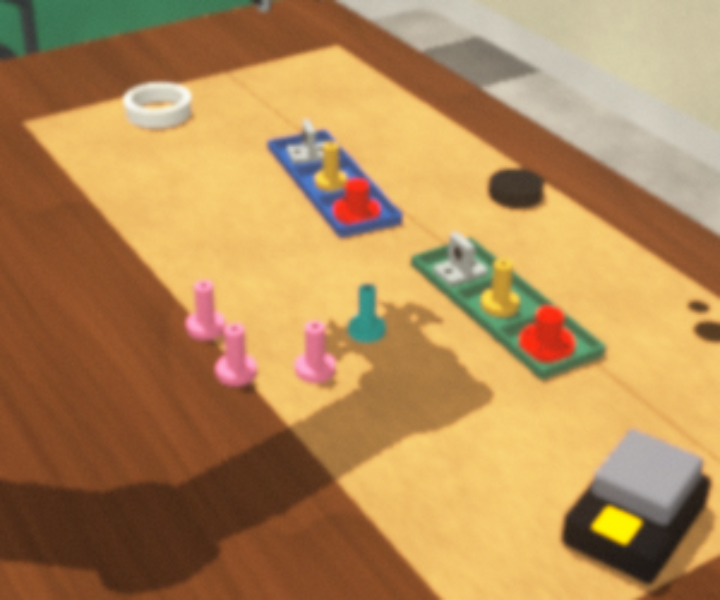

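Both pictures show each tray with a bracket, a shaft and a cover, all upright and each in its own compartment. In the scene crop, blue has them at (513,187), (478,218) and (441,252), and green at (403,350), (369,392) and (329,447). Tape, charger and look-alikes are untouched.

```bash
python3 -c "
from station import bot
print(bot.hand_in())"
```

```text
the job is handed in; nothing more can be done
None
```

Both kits are complete and the job is handed in (about 37 s on the robot's clock); the final pictures showed every part upright in its own compartment, with tape and charger unmoved, but the hand-in returned no verdict.

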